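Walk the heavy label printer back against its dock

ROBOT

A 6-joint arm with a two-finger parallel gripper is mounted at the origin on the work surface. World frame = base frame: x ahead of the robot, y to its left, z up, the work surface at z = 0. Lengths are in m, angles in rad, forces in N, time in s.
With the tool pointing down it reaches from about 0.2 to 0.875 m from the base axis. Payload 3.4 kg.
Tool frame: the origin (TCP) lies on the centre line of the jaws, within the pads' length; the fingertips stand 22 mm ahead of it and the grasp point (between the pads) lies 3 mm ahead of it; z points along the fingers, y is the line along which they close (so a half turn about z gives the same grasp; the last joint's range is limited). The gripper opens to 94 mm and grips with 3 to 60 N. Pads are 16 mm wide; open, the fingers measure 119 mm over their backs; the gripper's body (75 mm by 177 mm) begins 78 mm behind the grasp point.
Start: joints at [-1.315, 0.276, 1.505, -0, 1.361, -0.121], TCP at [0.212, -0.535, 0.227] pointing down, gripper open.
Joint ranges: [-2.89, 2.89], [-0.75, 2.08], [0.22, 2.7], [-1.18, 4.32], [0.11, 2.71], [-2.7, 2.7]. Speed limits (rad/s): [2.57, 2.57, 3.14, 3.14, 3.14, 3.14].

INTERFACE

Orientations are given as [roll, pitch, yaw] about the fixed x, y, z axes, in that order (R = Rz(yaw) Ry(pitch) Rx(roll)).
In Python, from rig import env gives the robot as it stands.
- The arm moves only by the tool carry_out, never from a script. Its argument "moves" is a list of rows, each a list of 3 entries, a list of its own where there are three numbers: the turn, a rotation vector about the tool's x, y, z in rad, then the shift along the tool's x, y, z in cm, then the finger opening in cm, from 0 to 9.4. In form: [[[ax, ay, az], [dx, dy, dz], hand], ...]. A call has exactly 8 rows; each row is the pose to reach, as a shift and turn from the pose commanded when the call began, along the tool's axes at that moment; what a row does not reach only later rows make up. A row lasts 1/8 s, in which the tool goes at most 62.5 mm and 10.7 degrees, less where a joint would pass 70% of its speed; a pose out of reach is approached as far as the arm can. A call with a gripper value outside its range is refused whole. The fingers move at their own pace and stop on an object; "force" is the grip in N (left out, the last holds). Time passes only in rows, so rows that repeat a pose let the fingers close, or fill a call up. It gives the time, the measured TCP pose, the force, the opening and the grip force at its end, in the units of the state.
- env.state(): the state, without advancing time (a new reading comes with each control period).
- env.capture(name): name is "side" or "top"; returns the picture (384x512x3 uint8, red, green, blue); there is no depth.
- env.get_calibration(name): a dict with "fx", "fy", "cx", "cy" (pixels), "cam_to_world" (4x4, takes a point from camera to world coordinates). Camera axes: x right, y down, z forward; pixel columns grow to the right and rows downward; lengths in m; the calibration is good to about 2 mm. A picture is of the moment at which its call begins. get_calibration takes no time and is no camera call.
- env.hand_in(): hands the job in; it is judged then, once.
The state is a dict: "time_s": time; "joints": joint angles; "joint_velocities": joint speeds; "joint_efforts": joint torques, N m; "ee_pos": TCP position; "eef_rot": TCP orientation; "force": force on the tool from outside, world axes, zero at the start; "torque": the same for the moment, N m; "gripper_width": opening from 0.0 (shut) to 1.0 (fully open); "grip_force": force on a finger pad.
Only numpy, scipy, OpenCV 4.12 (cv2) and the standard library are available. Lean on these libraries where they do the work, as an engineer would, in place of code of your own. Each camera call takes 0.05 s, during which the arm holds its last target. There are 200 camera calls.

TASK

The heavy label printer has been dragged away from its dock on the mail-room desk: walk it back across the desk by pushing its two orange front corner pads in turn, a little at a time, never letting it swing more than about 15 degrees out of square with the dock and keeping off the clear front cover. When it reaches the dock, press its left back corner firmly against the left rubber bumper and then its right back corner firmly against the right one - a good thumb push, about 10 N felt by the bumper beyond what it takes to slide the printer, never a ram - so that it ends square, centred within about 2 cm and touching both bumpers. Leave the pen cup, tape dispenser and rubber stamp where they are.

Things in the scene. Friction and masses are not known exactly. Their poses are not given: they have to be found in the camera images.
- printer: white label printer, a heavy box of about 2.4 kg (varies by a fifth), 140 deep (x), 250 wide (y), 64 high, loose and flat on the desk. Origin: centre of its underside; +x points to its back (to the dock), +y to its left seen from the robot. Slides with dry friction; a push on one front corner swings it about a point some 70 mm beyond its middle on the other side
- cover: clear plastic front cover of the printer, fixed to the middle of its front face: 130 wide (y), 28 deep (sticks out to x = -98 in the printer's frame), from 4 to 60 high. Origin at its centre. Fragile: not to be touched (over 2 N counts).
- pad_left (a point): middle of the left (+y) orange push pad on the printer's front (robot-side) face, at (-70, 98, 32) in the printer's frame; pads are flush, 46 wide, 50 high (z 7 to 57). Sliding the printer by one pad takes roughly 4 to 11 N; anything well above that is the bumper. Axes as the printer's
- pad_right (a point): middle of the right (-y) orange push pad, at (-70, -98, 32) in the printer's frame
- rear_left (a point): point on the printer's back face behind the left pad, at (70, 95, 35) in the printer's frame; it must meet the left bumper
- rear_right (a point): point on the printer's back face behind the right pad, at (70, -95, 35) in the printer's frame; it must meet the right bumper
- dock: fixed dark steel bar 270 wide, 60 high, bolted to the desk beyond the printer. Origin: on the desk in the middle of the plane of the bumpers' front faces; +x points away from the robot into the bar, +y left. A printer fully home has its back face in this frame's x = 0 plane and its middle at y = 0, that is its origin at (-70, 0).
- bumper_left: left rubber bumper on the dock, 50 wide, 45 high; origin at the centre of its front face, at (0, 95, 35) in the dock's frame. Stiff: gives about 1 mm under 20 N.
- bumper_right: right rubber bumper on the dock, same; origin at (0, -95, 35) in the dock's frame
- pen_cup: steel pen cup, 72 across, 80 high (pens to 115), origin at centre of its underside; bystander beside the printer
- tape_dispenser: black tape dispenser 130 x 50, 75 high, origin at centre of its underside; bystander beside the printer
- rubber_stamp: wooden rubber stamp 60 x 35, 72 high, origin at centre of its underside; bystander

How it is judged:
By the outcome, as a careful person would: the job done as asked, in the order asked, and still so for the second after the job is handed in, with the robot touching nothing.
It also fails if it takes over 64 s, if anything falls off the work surface, if the arm or the gripper's body presses on something with over 40 N, if the wrist force passes 120 N, or if a joint passes its speed limit or range.

## Working session

There is one attempt and no reset: what is moved stays moved. The work goes in short steps, Python scripts to look and compute and a tool call to move; the robot and the scene stay as the last step left them, time stands still between calls to the robot, and variables do not carry over. Pictures are saved under pics/ and viewed, at most 10 in all, crops included, and the job is handed in when it is done.

Besides the shell and the picture viewer there is one more tool, called after "Request:" by a JSON object that holds its "method" and its "body", one argument or row to a line. carry_out: Moves the arm, as the interface text tells. Its arguments: {"type":"object","properties":{"moves":{"type":"array"},"force":{"type":"number"}},"required":["moves"]}

```bash
mkdir -p pics; python3 - <<'E'
from rig import env
import cv2
for n in("top","side"):
    cv2.imwrite(f"pics/{n}0.png",env.capture(n)[:,:,::-1]); c=env.get_calibration(n); print(n,c["fx"],c["fy"],c["cx"],c["cy"],c["cam_to_world"])
print(env.state())
E
```

```text
top 436.094684306954 436.094684306954 251.20444637993185 193.33949496968918 [[-0.00291284 -0.98403701  0.17794008  0.39528724]
 [-0.99998048  0.00384981  0.0049206   0.00526164]
 [-0.00552709 -0.17792227 -0.98402902  1.04439072]
 [ 0.          0.          0.          1.        ]]
side 497.5663023996722 497.5663023996722 255.58558635164877 189.37526379501293 [[ 0.99878722 -0.0169192   0.04623661  0.5603537 ]
 [-0.04842567 -0.5071564   0.8604925  -0.95626372]
 [ 0.00889035 -0.86168795 -0.50736066  0.63273647]
 [ 0.          0.          0.          1.        ]]
{'time_s': 0.1, 'joints': array([-1.31501114e+00,  2.76482520e-01,  1.50594252e+00, -4.48878265e-06,
        1.36070736e+00, -1.21001312e-01]), 'joint_velocities': array([ 0.00147187, -0.00042374, -0.00512088,  0.00101191,  0.00203325,
       -0.00182794]), 'joint_efforts': array([ 1.56073067e-03, -4.05454051e+01, -2.37777758e+01,  7.04063661e-02,
        2.97853444e-02, -4.42403439e-05]), 'ee_pos': array([ 0.21144004, -0.5342281 ,  0.22674481]), 'eef_rot': array([-3.14006364e+00, -1.81500316e-04,  3.76787298e-01]), 'force': array([-0.14639799,  0.10037731, -0.32249904]), 'torque': array([0.02432833, 0.0201684 , 0.0040303 ]), 'grip_force': 0.0, 'gripper_width': 0.9986636314448061}
```

View pics/top0.png

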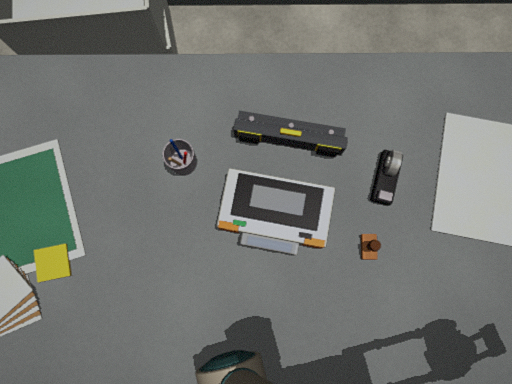

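View pics/side0.png

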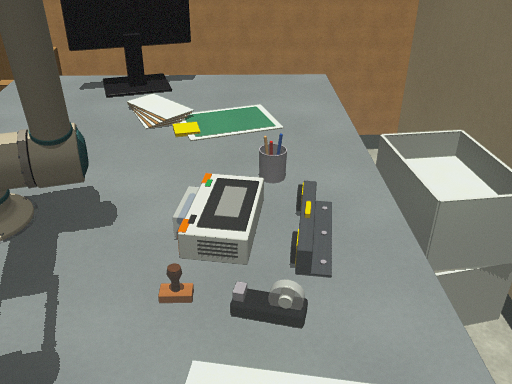

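The top picture shows the printer at about (277,208), the cover at (270,243) and the dock at (290,132). The pen cup is at (179,155), the tape dispenser at (387,178) and the stamp at (370,246). I'll enlarge it to pick corners.

```bash
python3 - <<'E'
import cv2
a=cv2.imread("pics/top0.png")[100:260,205:360]
cv2.imwrite("pics/c0.png",cv2.resize(a,None,fx=3.75,fy=3.75,interpolation=cv2.INTER_CUBIC))
E
```

```text
(no output)
```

View pics/c0.png

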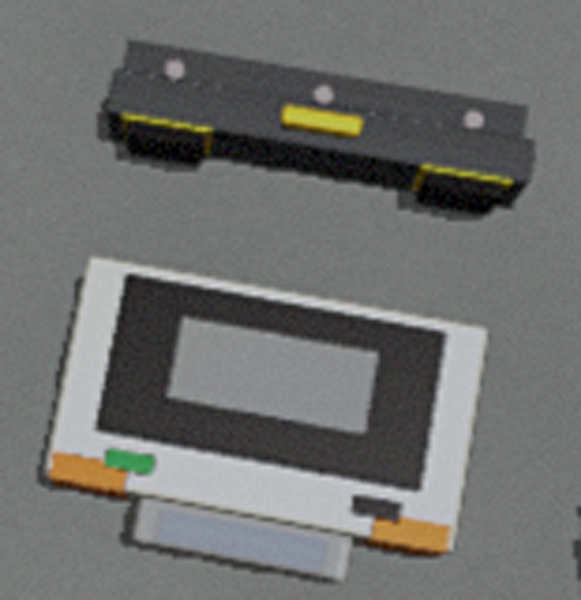

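```bash
cat > h.py <<'E'
import numpy as np
from rig import env
def ray(n,uv,z):
    c=env.get_calibration(n);T=np.array(c["cam_to_world"])
    d=T[:3,:3]@[(uv[0]-c["cx"])/c["fx"],(uv[1]-c["cy"])/c["fy"],1]
    return T[:3,3]+d*(z-T[2,3])/d[2]
def proj(n,p):
    c=env.get_calibration(n);T=np.linalg.inv(np.array(c["cam_to_world"]));q=T[:3,:3]@p+T[:3,3]
    return np.array([q[0]/q[2]*c["fx"]+c["cx"],q[1]/q[2]*c["fy"]+c["cy"]])
def crop(u): return (u[0]/3.75+205-.37,u[1]/3.75+100-.37)
E
python3 - <<'E'
from h import *
P=[ray("top",crop(u),.064) for u in[(90,258),(487,328),(452,550),(48,472)]]
BL,BR,FR,FL=P
print(np.round(P,4)); print([np.linalg.norm(P[i]-P[(i+1)%4]) for i in range(4)],np.mean(P,0))
for a,b in((BR,BL),(FR,FL)): d=b-a;print(np.degrees(np.arctan2(-d[0],d[1])))
for a,b in((FR,BR),(FL,BL)): d=b-a;print(np.degrees(np.arctan2(d[1],d[0])))
D=[ray("top",crop(u),.0575) for u in[(122,117),(212,128),(420,167),(512,183)]]
print(np.round(D,4)); d=D[0]-D[3]; print(np.linalg.norm(d),np.degrees(np.arctan2(-d[0],d[1])),(D[0]+D[3])/2)
D=[ray("top",crop(u),.0125) for u in[(127,152),(207,163),(417,202),(490,213)]]
print(np.round(D,4))
for u in((179,163),(387,178),(370,250)): print(ray("top",u,0))
E
```

```text
[[ 0.6312  0.0621  0.064 ]
 [ 0.5863 -0.1805  0.064 ]
 [ 0.4517 -0.1547  0.064 ]
 [ 0.4992  0.0866  0.064 ]]
[np.float64(0.2466972123843375), np.float64(0.13705797057156416), np.float64(0.24584645060146693), np.float64(0.1343057535402063)] [ 0.54211362 -0.04661211  0.064     ]
-10.483090708768565
-11.12388405406538
-10.845320833880717
-10.483241132647077
[[ 0.7239  0.0429  0.0575]
 [ 0.7164 -0.0137  0.0575]
 [ 0.6904 -0.1436  0.0575]
 [ 0.6797 -0.2007  0.0575]]
0.24755796181078357 -10.26960614738381 [ 0.70180836 -0.07887979  0.0575    ]
[[ 0.7149  0.0413  0.0125]
 [ 0.7072 -0.0111  0.0125]
 [ 0.6802 -0.1477  0.0125]
 [ 0.6726 -0.195   0.0125]]
[0.66090227 0.18839727 0.        ]
[ 0.6209567  -0.32165174  0.        ]
[ 0.44632739 -0.27117982  0.        ]
```

Request:
{"method": "carry_out", "body": {
  "moves": [
    [[0, 0, 0.07], [4.1, -4, 1], 0],
    [[0, 0, 0.14], [8.2, -7.9, 2], 0],
    [[0, 0, 0.21], [12.2, -11.9, 3], 0],
    [[0, 0, 0.28], [16.3, -15.8, 4], 0],
    [[0, 0, 0.35], [20.4, -19.8, 5], 0],
    [[0, 0, 0.42], [24.5, -23.8, 6], 0],
    [[0, 0, 0.49], [28.5, -27.7, 7], 0],
    [[0, 0, 0.557], [32.6, -31.7, 8], 0]
  ],
  "force": 20
}}

```text
time_s: 1.1
ee_pos: [0.3985, -0.1183, 0.1471]
eef_rot: [3.141, -0.0, -0.183]
force: [0.7, -0.3, -0.0]
gripper_width: 0.182
grip_force: 0.0
```

```bash
cat >> h.py <<'E'
D0=np.array([.696,-.078]);YAW=-.18
def ab(p): 
    c,s=np.cos(YAW),np.sin(YAW); q=np.array(p[:2])-D0; return np.round([c*q[0]+s*q[1],-s*q[0]+c*q[1]],4)
def st():
    s=env.state(); f=s["force"]; c,S=np.cos(YAW),np.sin(YAW)
    print("t",round(s["time_s"],2),"ab",ab(s["ee_pos"]),"z",round(s["ee_pos"][2],4),"rpy",np.round(s["eef_rot"],3),"Fa",round(c*f[0]+S*f[1],2),"Fb",round(-S*f[0]+c*f[1],2),"Fz",round(f[2],2))
E
python3 - <<'E'
from h import *
import cv2
st()
for p in((.542,-.0466),(.4911,.0625),(.4553,-.1301)): print(ab(p))
cv2.imwrite("pics/t1.png",cv2.resize(env.capture("top")[90:290,180:400,::-1],None,fx=3,fy=3))
E
```

```text
t 1.1 ab [-0.2855 -0.0929] z 0.1471 rpy [ 3.141 -0.    -0.183] Fa 0.76 Fb -0.17 Fz -0.04
[-0.1571  0.0033]
[-0.2267  0.1015]
[-0.2275 -0.0944]
```

View pics/t1.png

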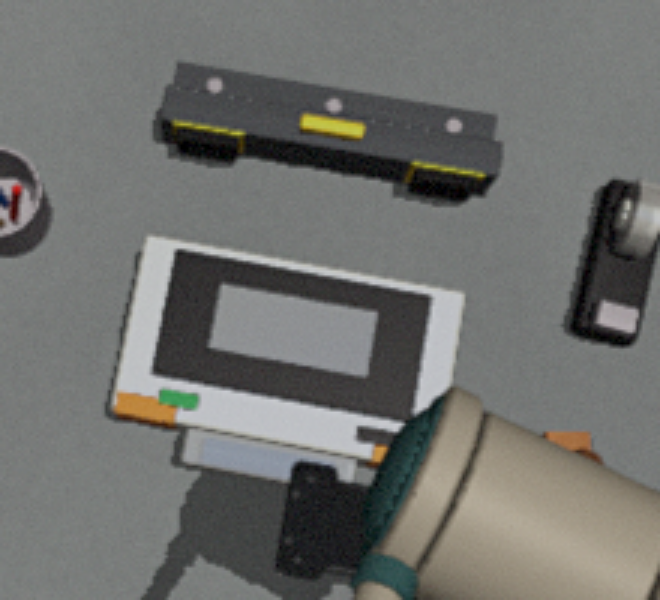

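Request:
{"method": "carry_out", "body": {
  "moves": [
    [[0, 0, 0], [0, 0.1, 3], 0],
    [[0, 0, 0], [0, 0.4, 6], 0],
    [[0, 0, 0], [0, 0.6, 9], 0],
    [[0, 0, 0], [0.5, 0.6, 10.5], 0],
    [[0, 0, 0], [1.5, 0.6, 10.5], 0],
    [[0, 0, 0], [2.5, 0.6, 10.5], 0],
    [[0, 0, 0], [3.5, 0.6, 10.5], 0],
    [[0, 0, 0], [4.3, 0.6, 10.5], 0]
  ]
}}

```text
time_s: 2.15
ee_pos: [0.4406, -0.134, 0.0431]
eef_rot: [3.141, -0.002, -0.18]
force: [-0.5, 0.9, -0.6]
gripper_width: 0.007
grip_force: 0.0
```

```bash
python3 -c "
from h import *
st()"
```

```text
t 2.15 ab [-0.2413 -0.1008] z 0.0431 rpy [ 3.141e+00 -2.000e-03 -1.800e-01] Fa -0.64 Fb 0.85 Fz -0.59
```

Request:
{"method": "carry_out", "body": {
  "moves": [
    [[0, 0, 0], [0.3, 0, 0], 0],
    [[0, 0, 0], [0.6, 0, 0], 0],
    [[0, 0, 0], [0.9, 0.05, 0], 0],
    [[0, 0, 0], [1.2, 0.15, 0], 0],
    [[0, 0, 0], [1.5, 0.25, 0], 0],
    [[0, 0, 0], [1.8, 0.4, 0], 0],
    [[0, 0, 0], [2.1, 0.5, 0], 0],
    [[0, 0, 0], [2.4, 0.6, 0], 0]
  ]
}}

```text
time_s: 3.15
ee_pos: [0.4548, -0.1412, 0.0415]
eef_rot: [-3.139, 0.014, -0.179]
force: [-11.6, 2.5, 7.9]
gripper_width: 0.005
grip_force: 5.9
```

```bash
python3 - <<'E'
from h import *
import cv2
st()
cv2.imwrite("pics/t2.png",cv2.resize(env.capture("top")[90:290,180:400,::-1],None,fx=3,fy=3))
E
```

```text
t 3.15 ab [-0.226  -0.1053] z 0.0415 rpy [-3.139  0.014 -0.179] Fa -11.83 Fb 0.37 Fz 7.85
```

View pics/t2.png

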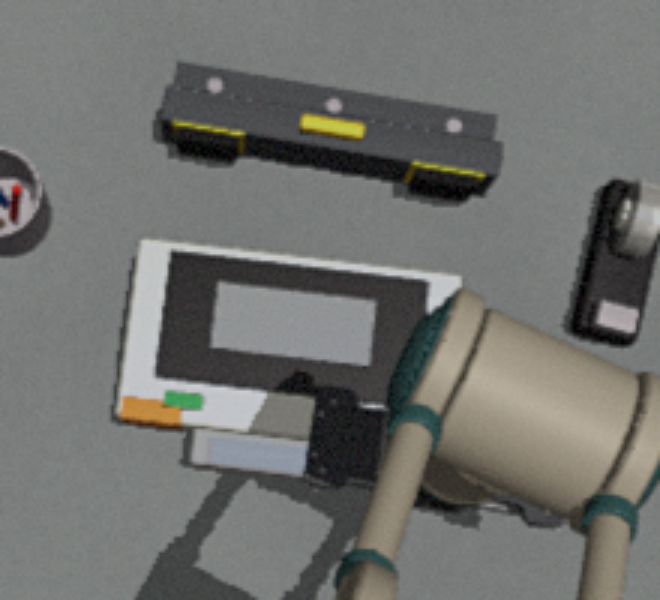

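Request:
{"method": "carry_out", "body": {
  "moves": [
    [[0, 0, 0], [-4.5, 0, 0], 0],
    [[0, 0, 0], [-6.5, -2.5, 0], 0],
    [[0, 0, 0], [-6.5, -8.5, 0], 0],
    [[0, 0, 0], [-6.5, -14.5, 0], 0],
    [[0, 0, 0], [-6.5, -19, 0], 0],
    [[0, 0, 0], [-6.5, -20.6, 0], 0],
    [[0, 0, 0], [-5, -20.6, 0], 0],
    [[0, 0, 0], [-3, -20.6, 0], 0]
  ]
}}

```text
time_s: 4.2
ee_pos: [0.4702, 0.0629, 0.0425]
eef_rot: [3.141, -0.001, -0.18]
force: [-0.1, 0.6, 0.2]
gripper_width: 0.005
grip_force: 0.0
```

```bash
python3 -c "
from h import *
st()"
```

```text
t 4.2 ab [-0.2474  0.0982] z 0.0425 rpy [ 3.141e+00 -1.000e-03 -1.800e-01] Fa -0.21 Fb 0.61 Fz 0.19
```

Request:
{"method": "carry_out", "body": {
  "moves": [
    [[0, 0, 0], [0.6, 0, 0], 0],
    [[0, 0, 0], [1.2, 0, 0], 0],
    [[0, 0, 0], [1.8, -0.1, 0], 0],
    [[0, 0, 0], [2.4, -0.2, 0], 0],
    [[0, 0, 0], [3.0, -0.4, 0], 0],
    [[0, 0, 0], [3.6, -0.6, 0], 0],
    [[0, 0, 0], [4.2, -0.8, 0], 0],
    [[0, 0, 0], [4.6, -0.9, 0], 0]
  ]
}}

```text
time_s: 5.2
ee_pos: [0.5083, 0.0656, 0.0413]
eef_rot: [3.141, 0.016, -0.182]
force: [-12.4, 4.4, 6.9]
gripper_width: 0.003
grip_force: 6.2
```

```bash
python3 -c "
from h import *
st()"
```

```text
t 5.2 ab [-0.2104  0.1077] z 0.0413 rpy [ 3.141  0.016 -0.182] Fa -12.96 Fb 2.09 Fz 6.9
```

Request:
{"method": "carry_out", "body": {
  "moves": [
    [[0, 0, 0], [-4.5, 0, 0], 0],
    [[0, 0, 0], [-7, 2.5, 0], 0],
    [[0, 0, 0], [-7, 8.5, 0], 0],
    [[0, 0, 0], [-7, 14.5, 0], 0],
    [[0, 0, 0], [-7, 19.2, 0], 0],
    [[0, 0, 0], [-7, 20.8, 0], 0],
    [[0, 0, 0], [-5.8, 20.8, 0], 0],
    [[0, 0, 0], [-4.2, 20.8, 0], 0]
  ]
}}

```text
time_s: 6.2
ee_pos: [0.4385, -0.1314, 0.0425]
eef_rot: [-3.141, -0.0, -0.18]
force: [0.2, 0.1, -1.3]
gripper_width: 0.005
grip_force: 0.0
```

```bash
python3 - <<'E'
from h import *
import cv2
st()
cv2.imwrite("pics/t3.png",cv2.resize(env.capture("top")[90:290,180:400,::-1],None,fx=3,fy=3))
E
```

```text
t 6.2 ab [-0.2437 -0.0986] z 0.0425 rpy [-3.141 -0.    -0.18 ] Fa 0.21 Fb 0.11 Fz -1.28
```

View pics/t3.png

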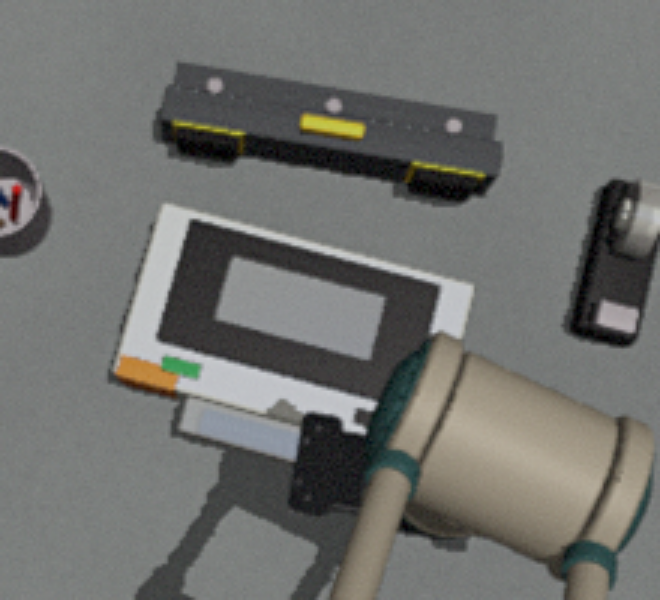

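```bash
cat >> h.py <<'E'
def pose(bl,br,k=3,o=(180,90)):
    f=lambda u: ab(ray("top",(u[0]/k+o[0]-.33,u[1]/k+o[1]-.33),.064))
    l,r=f(bl),f(br);d=l-r;t=np.arctan2(-d[0],d[1]);c,s=np.cos(t),np.sin(t);m=(l+r)/2-.07*np.array([c,s])
    P=lambda x,y:np.round(m+[c*x-s*y,s*x+c*y],4)
    print("w",np.linalg.norm(d),"deg",np.degrees(t),"ctr",m,"padL",P(-.07,.098),"padR",P(-.07,-.098),"rearL",P(.07,.095),"rearR",P(.07,-.095))
E
python3 -c "
from h import *
pose((165,205),(473,285))"
```

```text
w 0.24398821692860495 deg -4.890402058053849 ctr [-0.14214517  0.0015175 ] padL [-0.2035  0.1051] padR [-0.2202 -0.0902] rearL [-0.0643  0.0902] rearR [-0.0805 -0.0991]
```

Request:
{"method": "carry_out", "body": {
  "moves": [
    [[0, 0, 0], [0.6, 0, 0], 0],
    [[0, 0, 0], [1.2, 0, 0], 0],
    [[0, 0, 0], [1.8, 0.1, 0], 0],
    [[0, 0, 0], [2.4, 0.2, 0], 0],
    [[0, 0, 0], [3.0, 0.4, 0], 0],
    [[0, 0, 0], [3.6, 0.6, 0], 0],
    [[0, 0, 0], [4.2, 0.8, 0], 0],
    [[0, 0, 0], [4.6, 0.9, 0], 0]
  ]
}}

```text
time_s: 7.25
ee_pos: [0.4746, -0.1475, 0.0415]
eef_rot: [-3.14, 0.014, -0.178]
force: [-11.9, 0.2, 8.1]
gripper_width: 0.003
grip_force: 6.2
```

```bash
python3 -c "
from h import *
st()"
```

```text
t 7.25 ab [-0.2054 -0.108 ] z 0.0415 rpy [-3.14   0.014 -0.178] Fa -11.72 Fb -1.91 Fz 8.13
```

Request:
{"method": "carry_out", "body": {
  "moves": [
    [[0, 0, 0], [-4.5, 0, 0], 0],
    [[0, 0, 0], [-6.5, -2.5, 0], 0],
    [[0, 0, 0], [-6.5, -8.5, 0], 0],
    [[0, 0, 0], [-6.5, -14.5, 0], 0],
    [[0, 0, 0], [-6.5, -19.2, 0], 0],
    [[0, 0, 0], [-6.5, -20.8, 0], 0],
    [[0, 0, 0], [-5, -20.8, 0], 0],
    [[0, 0, 0], [-3, -20.8, 0], 0]
  ]
}}

```text
time_s: 8.25
ee_pos: [0.4899, 0.0592, 0.0425]
eef_rot: [3.141, -0.0, -0.18]
force: [-0.3, -0.7, 0.2]
gripper_width: 0.004
grip_force: 0.0
```

Request:
{"method": "carry_out", "body": {
  "moves": [
    [[0, 0, 0], [0.6, 0, 0], 0],
    [[0, 0, 0], [1.2, 0, 0], 0],
    [[0, 0, 0], [1.8, -0.1, 0], 0],
    [[0, 0, 0], [2.4, -0.2, 0], 0],
    [[0, 0, 0], [3.0, -0.4, 0], 0],
    [[0, 0, 0], [3.6, -0.6, 0], 0],
    [[0, 0, 0], [4.2, -0.8, 0], 0],
    [[0, 0, 0], [4.8, -0.9, 0], 0]
  ]
}}

```text
time_s: 9.25
ee_pos: [0.5297, 0.0623, 0.0414]
eef_rot: [3.141, 0.016, -0.181]
force: [-11.9, 5.0, 8.2]
gripper_width: 0.006
grip_force: 6.5
```

```bash
python3 -c "
from h import *
st()"
```

```text
t 9.25 ab [-0.1887  0.1083] z 0.0414 rpy [ 3.141  0.016 -0.181] Fa -12.57 Fb 2.84 Fz 8.22
```

Request:
{"method": "carry_out", "body": {
  "moves": [
    [[0, 0, 0], [-4.5, 0, 0], 0],
    [[0, 0, 0], [-7.2, 2.5, 0], 0],
    [[0, 0, 0], [-7.2, 8.5, 0], 0],
    [[0, 0, 0], [-7.2, 14.5, 0], 0],
    [[0, 0, 0], [-7.2, 19.2, 0], 0],
    [[0, 0, 0], [-7.2, 20.8, 0], 0],
    [[0, 0, 0], [-5.8, 20.8, 0], 0],
    [[0, 0, 0], [-4.2, 20.8, 0], 0]
  ]
}}

```text
time_s: 10.25
ee_pos: [0.4606, -0.1353, 0.0425]
eef_rot: [-3.141, -0.001, -0.18]
force: [0.5, -0.1, -0.7]
gripper_width: 0.003
grip_force: 0.0
```

Request:
{"method": "carry_out", "body": {
  "moves": [
    [[0, 0, 0], [0.6, 0, 0], 0],
    [[0, 0, 0], [1.2, 0, 0], 0],
    [[0, 0, 0], [1.8, 0.1, 0], 0],
    [[0, 0, 0], [2.4, 0.2, 0], 0],
    [[0, 0, 0], [3.0, 0.4, 0], 0],
    [[0, 0, 0], [3.6, 0.6, 0], 0],
    [[0, 0, 0], [4.2, 0.8, 0], 0],
    [[0, 0, 0], [4.8, 0.9, 0], 0]
  ]
}}

```text
time_s: 11.25
ee_pos: [0.4977, -0.1518, 0.0415]
eef_rot: [-3.141, 0.015, -0.178]
force: [-12.7, -0.4, 7.7]
gripper_width: 0.008
grip_force: 6.3
```

```bash
python3 - <<'E'
from h import *
import cv2
st()
cv2.imwrite("pics/t4.png",cv2.resize(env.capture("top")[90:290,180:400,::-1],None,fx=3,fy=3))
E
```

```text
t 11.25 ab [-0.1819 -0.1081] z 0.0415 rpy [-3.141  0.015 -0.178] Fa -12.43 Fb -2.64 Fz 7.7
```

View pics/t4.png

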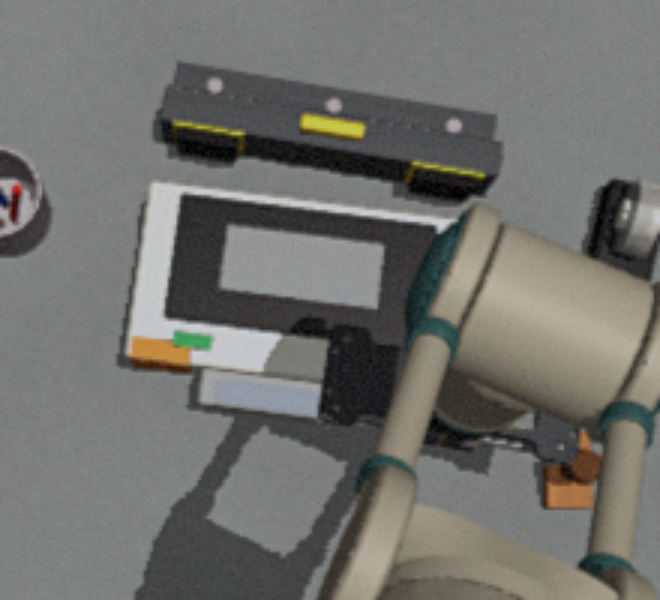

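```bash
python3 -c "
from h import *
pose((152,182),(468,215))"
```

```text
w 0.24536218127494708 deg 3.87931426658357 ctr [-0.10713961  0.00326414] padL [-0.1836  0.0963] padR [-0.1703 -0.0992] rearL [-0.0437  0.1028] rearR [-0.0309 -0.0868]
```

Request:
{"method": "carry_out", "body": {
  "moves": [
    [[0, 0, 0], [-4.5, 0, 0], 0],
    [[0, 0, 0], [-6.6, -2.5, 0], 0],
    [[0, 0, 0], [-6.6, -8.5, 0], 0],
    [[0, 0, 0], [-6.6, -14.5, 0], 0],
    [[0, 0, 0], [-6.6, -19.2, 0], 0],
    [[0, 0, 0], [-6.6, -20.8, 0], 0],
    [[0, 0, 0], [-5, -20.8, 0], 0],
    [[0, 0, 0], [-3.1, -20.8, 0], 0]
  ]
}}

```text
time_s: 12.3
ee_pos: [0.5127, 0.0551, 0.0425]
eef_rot: [3.141, -0.001, -0.18]
force: [1.0, -0.2, 0.1]
gripper_width: 0.004
grip_force: 0.0
```

Request:
{"method": "carry_out", "body": {
  "moves": [
    [[0, 0, 0], [0.6, 0, 0], 0],
    [[0, 0, 0], [1.2, 0, 0], 0],
    [[0, 0, 0], [1.8, -0.1, 0], 0],
    [[0, 0, 0], [2.4, -0.2, 0], 0],
    [[0, 0, 0], [3.0, -0.4, 0], 0],
    [[0, 0, 0], [3.6, -0.6, 0], 0],
    [[0, 0, 0], [4.2, -0.8, 0], 0],
    [[0, 0, 0], [4.8, -0.9, 0], 0]
  ]
}}

```text
time_s: 13.3
ee_pos: [0.5524, 0.0582, 0.0415]
eef_rot: [3.141, 0.016, -0.181]
force: [-11.8, 4.6, 7.6]
gripper_width: 0.004
grip_force: 6.6
```

```bash
python3 -c "
from h import *
st()"
```

```text
t 13.3 ab [-0.1657  0.1083] z 0.0415 rpy [ 3.141  0.016 -0.181] Fa -12.48 Fb 2.45 Fz 7.6
```

Request:
{"method": "carry_out", "body": {
  "moves": [
    [[0, 0, 0], [-4.5, 0, 0], 0],
    [[0, 0, 0], [-7.2, 2.5, 0], 0],
    [[0, 0, 0], [-7.2, 8.5, 0], 0],
    [[0, 0, 0], [-7.2, 14.5, 0], 0],
    [[0, 0, 0], [-7.2, 19.2, 0], 0],
    [[0, 0, 0], [-7.2, 20.8, 0], 0],
    [[0, 0, 0], [-5.8, 20.8, 0], 0],
    [[0, 0, 0], [-4.2, 20.8, 0], 0]
  ]
}}

```text
time_s: 14.3
ee_pos: [0.4832, -0.1394, 0.0425]
eef_rot: [-3.141, -0.001, -0.18]
force: [0.4, -0.3, -0.2]
gripper_width: 0.009
grip_force: 0.0
```

Request:
{"method": "carry_out", "body": {
  "moves": [
    [[0, 0, 0], [0.6, 0, 0], 0],
    [[0, 0, 0], [1.2, 0, 0], 0],
    [[0, 0, 0], [1.8, 0.1, 0], 0],
    [[0, 0, 0], [2.4, 0.2, 0], 0],
    [[0, 0, 0], [3.0, 0.4, 0], 0],
    [[0, 0, 0], [3.6, 0.6, 0], 0],
    [[0, 0, 0], [4.2, 0.8, 0], 0],
    [[0, 0, 0], [4.7, 0.9, 0], 0]
  ]
}}

```text
time_s: 15.3
ee_pos: [0.5197, -0.1559, 0.0416]
eef_rot: [-3.141, 0.014, -0.178]
force: [-12.5, 0.7, 7.5]
gripper_width: 0.008
grip_force: 6.2
```

```bash
python3 - <<'E'
from h import *
import cv2
st()
cv2.imwrite("pics/t5.png",cv2.resize(env.capture("top")[90:290,180:400,::-1],None,fx=3,fy=3))
E
```

```text
t 15.3 ab [-0.1595 -0.1082] z 0.0416 rpy [-3.141  0.014 -0.178] Fa -12.46 Fb -1.6 Fz 7.48
```

View pics/t5.png

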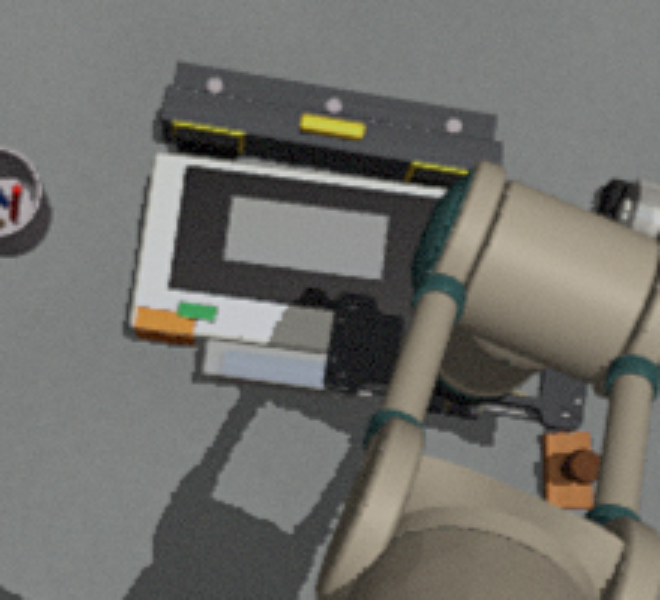

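```bash
python3 -c "
from h import *
pose((157,153),(471,190))"
```

```text
w 0.24505576916285812 deg 3.0877481595435823 ctr [-0.08529837  0.00467943] padL [-0.1605  0.0988] padR [-0.1499 -0.0969] rearL [-0.0205  0.1033] rearR [-0.0103 -0.0864]
```

Request:
{"method": "carry_out", "body": {
  "moves": [
    [[0, 0, 0], [-4.5, 0, 0], 0],
    [[0, 0, 0], [-6.6, -2.5, 0], 0],
    [[0, 0, 0], [-6.6, -8.5, 0], 0],
    [[0, 0, 0], [-6.6, -14.5, 0], 0],
    [[0, 0, 0], [-6.6, -19.2, 0], 0],
    [[0, 0, 0], [-6.6, -20.8, 0], 0],
    [[0, 0, 0], [-5, -20.8, 0], 0],
    [[0, 0, 0], [-3.1, -20.8, 0], 0]
  ]
}}

```text
time_s: 16.35
ee_pos: [0.5344, 0.0511, 0.0425]
eef_rot: [3.141, -0.001, -0.181]
force: [-0.3, -0.0, 0.1]
gripper_width: 0.004
grip_force: 0.0
```

Request:
{"method": "carry_out", "body": {
  "moves": [
    [[0, 0, 0], [0.8, 0, 0], 0],
    [[0, 0, 0], [1.3, 0, 0], 0],
    [[0, 0, 0], [1.7, 0, 0], 0],
    [[0, 0, 0], [2.1, 0, 0], 0],
    [[0, 0, 0], [2.5, -0.1, 0], 0],
    [[0, 0, 0], [2.9, -0.2, 0], 0],
    [[0, 0, 0], [3.3, -0.3, 0], 0],
    [[0, 0, 0], [3.6, -0.3, 0], 0]
  ]
}}

```text
time_s: 17.35
ee_pos: [0.561, 0.0511, 0.0416]
eef_rot: [-3.141, 0.016, -0.181]
force: [-13.9, 5.6, 10.0]
gripper_width: 0.007
grip_force: 7.2
```

```bash
python3 -c "
from h import *
st()"
```

```text
t 17.35 ab [-0.1559  0.1028] z 0.0416 rpy [-3.141  0.016 -0.181] Fa -14.67 Fb 2.99 Fz 10.02
```

Request:
{"method": "carry_out", "body": {
  "moves": [
    [[0, 0, 0], [-4.5, 0, 0], 0],
    [[0, 0, 0], [-6.4, 2.5, 0], 0],
    [[0, 0, 0], [-6.4, 8.5, 0], 0],
    [[0, 0, 0], [-6.4, 14.5, 0], 0],
    [[0, 0, 0], [-6.4, 18.7, 0], 0],
    [[0, 0, 0], [-6.4, 20.2, 0], 0],
    [[0, 0, 0], [-4.6, 20.2, 0], 0],
    [[0, 0, 0], [-2.6, 20.2, 0], 0]
  ]
}}

```text
time_s: 18.35
ee_pos: [0.5075, -0.1445, 0.0425]
eef_rot: [-3.141, 0.0, -0.181]
force: [0.0, 0.2, -0.7]
gripper_width: 0.0
grip_force: 0.0
```

Request:
{"method": "carry_out", "body": {
  "moves": [
    [[0, 0, 0], [0.6, 0, 0], 0],
    [[0, 0, 0], [1, 0, 0], 0],
    [[0, 0, 0], [1.3, 0, 0], 0],
    [[0, 0, 0], [1.6, 0, 0], 0],
    [[0, 0, 0], [1.9, 0, 0], 0],
    [[0, 0, 0], [2.2, 0.1, 0], 0],
    [[0, 0, 0], [2.5, 0.2, 0], 0],
    [[0, 0, 0], [2.8, 0.2, 0], 0]
  ]
}}

```text
time_s: 19.35
ee_pos: [0.5259, -0.1498, 0.0415]
eef_rot: [-3.141, 0.018, -0.179]
force: [-18.0, 1.2, 11.0]
gripper_width: 0.006
grip_force: 8.9
```

```bash
python3 - <<'E'
from h import *
import cv2
st()
cv2.imwrite("pics/t6.png",cv2.resize(env.capture("top")[120:220,210:370,::-1],None,fx=5,fy=5,interpolation=2))
E
```

```text
t 19.35 ab [-0.1545 -0.1011] z 0.0415 rpy [-3.141  0.018 -0.179] Fa -17.92 Fb -2.06 Fz 11.04
```

View pics/t6.png

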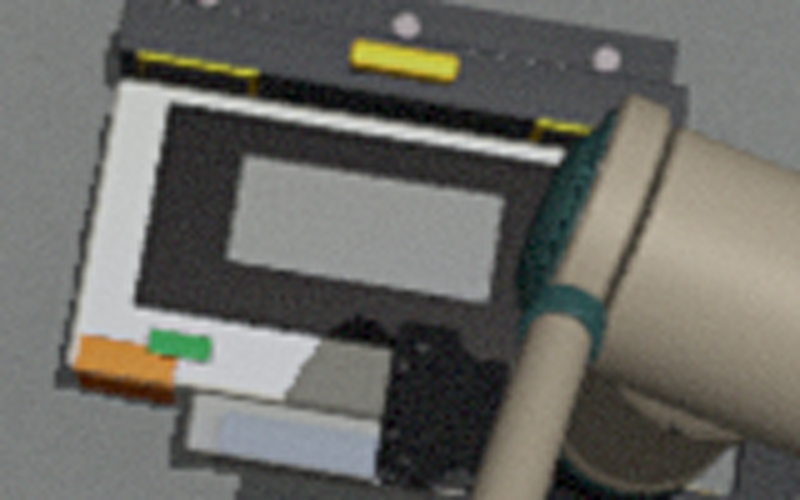

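Request:
{"method": "carry_out", "body": {
  "moves": [
    [[0, 0, 0], [-4.5, 0, 0], 0],
    [[0, 0, 0], [-6.4, -2.5, 0], 0],
    [[0, 0, 0], [-6.4, -8.5, 0], 0],
    [[0, 0, 0], [-6.4, -14.5, 0], 0],
    [[0, 0, 0], [-6.4, -18.7, 0], 0],
    [[0, 0, 0], [-6.4, -20.2, 0], 0],
    [[0, 0, 0], [-4.6, -20.2, 0], 0],
    [[0, 0, 0], [-2.6, -20.2, 0], 0]
  ]
}}

```text
time_s: 20.4
ee_pos: [0.5467, 0.0498, 0.0426]
eef_rot: [3.141, -0.001, -0.181]
force: [0.1, -0.8, 1.0]
gripper_width: 0.004
grip_force: 0.0
```

Request:
{"method": "carry_out", "body": {
  "moves": [
    [[0, 0, 0], [0.6, 0, 0], 0],
    [[0, 0, 0], [1, 0, 0], 0],
    [[0, 0, 0], [1.3, 0, 0], 0],
    [[0, 0, 0], [1.6, 0, 0], 0],
    [[0, 0, 0], [1.9, 0, 0], 0],
    [[0, 0, 0], [2.1, 0, 0], 0],
    [[0, 0, 0], [2.3, 0, 0], 0],
    [[0, 0, 0], [2.5, 0, 0], 0]
  ]
}}

```text
time_s: 21.4
ee_pos: [0.5623, 0.0487, 0.0418]
eef_rot: [3.141, 0.015, -0.18]
force: [-11.5, 4.2, 8.4]
gripper_width: 0.005
grip_force: 6.6
```

```bash
python3 -c "
from h import *
st()"
```

```text
t 21.4 ab [-0.1543  0.1007] z 0.0418 rpy [ 3.141  0.015 -0.18 ] Fa -12.01 Fb 2.05 Fz 8.4
```

Request:
{"method": "carry_out", "body": {
  "moves": [
    [[0, 0, 0], [0.1, 0, 0], 0],
    [[0, 0, 0], [0.2, 0, 0], 0],
    [[0, 0, 0], [0.3, 0, 0], 0],
    [[0, 0, 0], [0.35, 0, 0], 0],
    [[0, 0, 0], [0.4, 0, 0], 0],
    [[0, 0, 0], [0.45, 0, 0], 0],
    [[0, 0, 0], [0.5, 0, 0], 0],
    [[0, 0, 0], [0.5, 0, 0], 0]
  ]
}}

```text
time_s: 22.4
ee_pos: [0.5622, 0.0486, 0.0416]
eef_rot: [3.141, 0.025, -0.18]
force: [-20.4, 5.6, 15.1]
gripper_width: 0.003
grip_force: 10.7
```

```bash
python3 -c "
from h import *
st()"
```

```text
t 22.4 ab [-0.1543  0.1006] z 0.0416 rpy [ 3.141  0.025 -0.18 ] Fa -21.11 Fb 1.82 Fz 15.13
```

Request:
{"method": "carry_out", "body": {
  "moves": [
    [[0, 0, 0], [0.05, 0, 0], 0],
    [[0, 0, 0], [0.1, 0, 0], 0],
    [[0, 0, 0], [0.15, 0, 0], 0],
    [[0, 0, 0], [0.2, 0, 0], 0],
    [[0, 0, 0], [0.25, 0, 0], 0],
    [[0, 0, 0], [0.25, 0, 0], 0],
    [[0, 0, 0], [0.25, 0, 0], 0],
    [[0, 0, 0], [0.25, 0, 0], 0]
  ]
}}

```text
time_s: 23.4
ee_pos: [0.5621, 0.0486, 0.0415]
eef_rot: [3.141, 0.03, -0.18]
force: [-24.7, 5.8, 18.2]
gripper_width: 0.005
grip_force: 12.9
```

```bash
python3 -c "
from h import *
st()"
```

```text
t 23.4 ab [-0.1544  0.1006] z 0.0415 rpy [ 3.141  0.03  -0.18 ] Fa -25.34 Fb 1.26 Fz 18.19
```

Request:
{"method": "carry_out", "body": {
  "moves": [
    [[0, 0, 0], [-1.5, 0, 0], 0],
    [[0, 0, 0], [-6, 0, 0], 0],
    [[0, 0, 0], [-7, 5, 0], 0],
    [[0, 0, 0], [-7, 11, 0], 0],
    [[0, 0, 0], [-7, 17, 0], 0],
    [[0, 0, 0], [-7, 20.2, 0], 0],
    [[0, 0, 0], [-5.6, 20.2, 0], 0],
    [[0, 0, 0], [-3.4, 20.2, 0], 0]
  ]
}}

```text
time_s: 24.4
ee_pos: [0.5085, -0.1469, 0.0427]
eef_rot: [-3.141, -0.001, -0.181]
force: [0.2, -0.0, -1.0]
gripper_width: 0.003
grip_force: 0.0
```

Request:
{"method": "carry_out", "body": {
  "moves": [
    [[0, 0, 0], [0.7, 0, 0], 0],
    [[0, 0, 0], [1.2, 0, 0], 0],
    [[0, 0, 0], [1.6, 0, 0], 0],
    [[0, 0, 0], [1.9, 0, 0], 0],
    [[0, 0, 0], [2.2, 0, 0], 0],
    [[0, 0, 0], [2.4, 0, 0], 0],
    [[0, 0, 0], [2.6, 0, 0], 0],
    [[0, 0, 0], [2.8, 0, 0], 0]
  ]
}}

```text
time_s: 25.4
ee_pos: [0.526, -0.1499, 0.0416]
eef_rot: [-3.141, 0.019, -0.179]
force: [-17.8, 1.5, 12.7]
gripper_width: 0.004
grip_force: 8.9
```

```bash
python3 -c "
from h import *
st()"
```

```text
t 25.4 ab [-0.1544 -0.1012] z 0.0416 rpy [-3.141  0.019 -0.179] Fa -17.77 Fb -1.7 Fz 12.71
```

Request:
{"method": "carry_out", "body": {
  "moves": [
    [[0, 0, 0], [0.08, 0, 0], 0],
    [[0, 0, 0], [0.16, 0, 0], 0],
    [[0, 0, 0], [0.24, 0, 0], 0],
    [[0, 0, 0], [0.32, 0, 0], 0],
    [[0, 0, 0], [0.4, 0, 0], 0],
    [[0, 0, 0], [0.4, 0, 0], 0],
    [[0, 0, 0], [0.4, 0, 0], 0],
    [[0, 0, 0], [0.4, 0, 0], 0]
  ]
}}

```text
time_s: 26.4
ee_pos: [0.5259, -0.1498, 0.0415]
eef_rot: [-3.14, 0.026, -0.178]
force: [-22.6, 0.7, 15.9]
gripper_width: 0.008
grip_force: 11.5
```

```bash
python3 -c "
from h import *
st()"
```

```text
t 26.4 ab [-0.1545 -0.1011] z 0.0415 rpy [-3.14   0.026 -0.178] Fa -22.33 Fb -3.36 Fz 15.89
```

Request:
{"method": "carry_out", "body": {
  "moves": [
    [[0, 0, 0], [0.08, 0, 0], 0],
    [[0, 0, 0], [0.16, 0, 0], 0],
    [[0, 0, 0], [0.24, 0, 0], 0],
    [[0, 0, 0], [0.25, 0, 0], 0],
    [[0, 0, 0], [0.25, 0, 0], 0],
    [[0, 0, 0], [0.25, 0, 0], 0],
    [[0, 0, 0], [0.25, 0, 0], 0],
    [[0, 0, 0], [0.25, 0, 0], 0]
  ]
}}

```text
time_s: 27.4
ee_pos: [0.5258, -0.1498, 0.0414]
eef_rot: [-3.14, 0.031, -0.178]
force: [-27.3, 1.3, 19.8]
gripper_width: 0.007
grip_force: 13.9
```

Request:
{"method": "carry_out", "body": {
  "moves": [
    [[0, 0, 0], [-1.5, 0, 0], 0],
    [[0, 0, 0], [-5, 0, 0], 0],
    [[0, 0, 0], [-10, 0, 0], 0],
    [[0, 0, 0], [-14, 0, 0], 0],
    [[0, 0, 0], [-14, 0, -5], 0],
    [[0, 0, 0], [-14, 0, -11], 0],
    [[0, 0, 0], [-14, 3, -14], 0],
    [[0, 0, 0], [-14, 5, -14], 0]
  ]
}}

```text
time_s: 28.4
ee_pos: [0.397, -0.1795, 0.1858]
eef_rot: [3.138, -0.009, -0.18]
force: [-0.1, -0.6, -0.3]
gripper_width: 0.008
grip_force: 0.0
```

```bash
python3 - <<'E'
from h import *
import cv2
st()
cv2.imwrite("pics/t7.png",cv2.resize(env.capture("top")[110:230,210:370,::-1],None,fx=5,fy=5,interpolation=2))
E
```

```text
t 28.4 ab [-0.276  -0.1534] z 0.1858 rpy [ 3.138 -0.009 -0.18 ] Fa -0.04 Fb -0.6 Fz -0.31
```

View pics/t7.png

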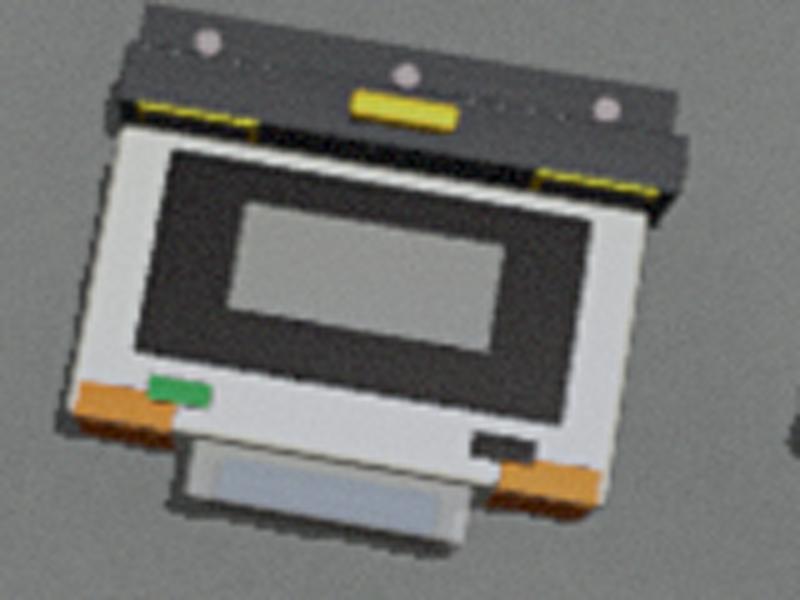

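The last picture shows the printer square against both bumpers. Its back corners are at (122,128) and (646,212), about 4 mm left of centre, and the arm is clear.

```bash
python3 -c "
from rig import env
print(env.hand_in())"
```

```text
the job is handed in; nothing more can be done
None
```

The printer is back at the dock and handed in at about 28 s: square, about 4 mm left of centre, and pressed to about 25 N on the left bumper, then about 27 N on the right, against about 12 N to slide it; before those presses, the last walking push on the right pad had already reached the right bumper lightly (about 18 N).

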